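# Turn round the dye row

### The job

The next dyeing runs the recipe backwards: move the three dye jars and the dropper bottle from the wooden rack to the empty blue-sided rack in reverse order, so that the one that stood leftmost (seen from the robot) ends up rightmost, the second from the left second from the right, and so on. Each must stand upright on the floor of its own well, and none may be tipped over on the way; leave the mug and the measuring cylinder where they are.

Things in the scene. Friction and masses are not known exactly. Their poses are not given: they have to be found in the camera images.
- wood_rack: the full rack: low bottle rack of light wood with darker wooden sides, 87 x 325 mm, fixed. Origin: centre of its underside, on the table; x away from the robot, y along the row to the robot's left (within 0.2 rad). Four square wells, 75 mm inside, centred at x = 0, y = +0.12, +0.04, -0.04, -0.12 m; floor 8 mm, tops of the lips 16 mm above the origin. Either rack may be the nearer one.
- blue_rack: the empty rack: low bottle rack, grey with blue sides and blue lips, 87 x 325 mm, fixed. Origin: centre of its underside, on the table; x away from the robot, y along the row to the robot's left (within 0.2 rad). Four square wells, 75 mm inside, centred at x = 0, y = +0.12, +0.04, -0.04, -0.12 m; floor 8 mm, tops of the lips 16 mm above the origin. Either rack may be the nearer one.
- white_jar_center (a point): white plastic jar with a beige-white screw cap, 95 mm tall and 50 mm wide, upright and loose, 0.05 to 0.17 kg (round body to 76 mm up, 50 mm wide, cap above it 45 mm wide). This point is on its axis, half-way up (47.5 mm above its foot); z up, heading arbitrary. It starts in one of the wells of the wooden rack.
- black_jar_center (a point): white plastic jar with a black screw cap, 70 mm tall and 46 mm wide, upright and loose, 0.05 to 0.17 kg (round body to 56 mm up, 46 mm wide, cap above it 40 mm wide). This point is on its axis, half-way up (35 mm above its foot); z up, heading arbitrary. It starts in one of the wells of the wooden rack.
- yellow_jar_center (a point): white plastic jar with a yellow screw cap, 66 mm tall and 50 mm wide, upright and loose, 0.05 to 0.17 kg (round body to 53 mm up, 50 mm wide, cap above it 45 mm wide). This point is on its axis, half-way up (33 mm above its foot); z up, heading arbitrary. It starts in one of the wells of the wooden rack.
- brown_bottle_center (a point): brown glass dropper bottle with a black rubber bulb on top, 102 mm tall and 33 mm wide, upright and loose, 0.05 to 0.17 kg (round body to 62 mm up, 33 mm wide, neck and collar above it 24 mm wide, bulb 13 mm wide). This point is on its axis, half-way up (51 mm above its foot); z up, heading arbitrary. It starts in one of the wells of the wooden rack.
- white_liner: light blue plastic liner, 70 x 70 x 2 mm, fixed on the floor of the well of the wooden rack in which the white jar stands at the start, directly under it; it stays there and marks that start place. Origin at the centre of its underside.
- black_liner: grey plastic liner, 70 x 70 x 2 mm, fixed on the floor of the well of the wooden rack in which the black jar stands at the start, directly under it; it stays there and marks that start place. Origin at the centre of its underside.
- yellow_liner: pale yellow plastic liner, 70 x 70 x 2 mm, fixed on the floor of the well of the wooden rack in which the yellow jar stands at the start, directly under it; it stays there and marks that start place. Origin at the centre of its underside.
- brown_liner: tan plastic liner, 70 x 70 x 2 mm, fixed on the floor of the well of the wooden rack in which the brown bottle stands at the start, directly under it; it stays there and marks that start place. Origin at the centre of its underside.
- tea_mug: bystander: white tea mug, 78 mm wide, 97 mm tall, standing to the right of the racks. Origin at the centre of its underside.
- cylinder_100: bystander: slim clear measuring cylinder with a pale hexagonal foot, 47 mm wide, 172 mm tall, standing to the left of and behind the racks. Origin at the centre of its underside.
Mind the look-alikes: they are no part of the job. Leave any red look-alike of the part that bears black_jar_center alone.

How it is judged:
By the outcome, as a careful person would: the job done as asked, in the order asked, and still so for the second after the job is handed in, with the robot touching nothing.
It also fails if it takes over 102 s, if anything falls off the work surface, if the arm or the gripper's body presses on something with over 40 N, if the wrist force passes 120 N, or if a joint passes its speed limit or range.

### The arm

A 6-joint arm with a two-finger parallel gripper is mounted at the origin on a cart in front of the work surface, level with it; the furniture and walls round the work are solid. World frame = base frame: x ahead of the robot, y to its left, z up, the work surface at z = 0. Lengths are in m, angles in rad, forces in N, time in s.
With the tool pointing down it reaches from about 0.425 to 0.95 m from the base axis. Payload 3.5 kg.
Tool frame: the origin (TCP) lies midway between the tips of the shut fingers; the grasp point (between the pads) lies 19 mm behind it; z points along the fingers, y is the direction in which the jaws open and shut (so a half turn about z gives the same grasp; the last joint's range is limited). The gripper opens to 85 mm and grips with 20 to 120 N. Pads are 22 mm wide; open, the fingers measure 114 mm over their backs; the gripper's body (76 mm by 85 mm) begins 54 mm behind the grasp point. The pads swing forward as they close: fully open they stand 13 mm farther back than shut.
Start: joints at [1.152, 0.286, 1.577, -0, 1.279, -0.15], TCP at [0.179, 0.651, 0.198] pointing down, gripper open.
Joint ranges: [-2.77, 2.77], [-0.9, 2.22], [0.21, 2.48], [-1.53, 4.67], [0.24, 2.81], [-2.84, 2.84]. Speed limits (rad/s): [2.79, 2.79, 3.14, 3.14, 3.14, 3.14].

### API

Orientations are given as a unit quaternion [x, y, z, w].
In Python, from plant import ctrl gives the robot as it stands.
- The arm moves only by the tool apply_moves, never from a script. Its argument "moves" is a list that holds one entry, the list of rows, each a list of 7 numbers: the shift along the tool's x, y, z in m, then the turn, a rotation vector about the tool's x, y, z in degrees, then the gripper's target within -1 to 1 (shut at 1, half-way at 0, fully open at -1). In form: [[[tx, ty, tz, ax, ay, az, hand], ...]]. A call has 1 to 12 rows; each row shifts and turns the pose as measured when the row begins, along the tool's axes as they then stand; what a row does not reach is not made up. A row lasts 1/10 s, in which the tool goes at most 50 mm and 8.59 degrees, less where a joint would pass 70% of its speed; a pose out of reach is approached as far as the arm can. A call with a gripper value outside its range is refused whole. The fingers move at their own pace and stop on an object; "force" is the grip in N (left out, the last holds). Time passes only in rows, so rows that do not move let the fingers close. It gives the time, the measured TCP pose, the force and the opening at its end, in the units of the state.
- ctrl.get_state(): the state, without advancing time (a new reading comes with each control period).
- ctrl.read_camera(name): name is "scene" or "side" or "wrist"; returns the picture (420x560x3 uint8, red, green, blue); there is no depth.
- ctrl.get_calibration(name): a dict with "camera_matrix" (3x3 intrinsics, pixels), "k1" (the pictures are not rectified: a ray, as slopes to the right and down, at radius r is drawn at 1 + k1 r^2 times it, then the intrinsics apply), "cam_to_world" (4x4, takes a point from camera to world coordinates). Camera axes: x right, y up, looking along -z (the intrinsics and any distortion apply to the point x, -y, -z); pixel columns grow to the right and rows downward; lengths in m; the calibration is good to about 2 mm. A picture is of the moment at which its call begins: read the wrist's pose just before it. get_calibration takes no time and is no camera call; for the wrist camera it gives the pose at the moment of the call.
- ctrl.sign_off(): hands the job in, once; it reports no verdict.
The state is a dict: "time": time; "qpos": joint angles; "dq": joint speeds; "joint_efforts": joint torques, N m; "eef_pos": TCP position; "tcp_rot": TCP orientation; "contact_force": force on the tool from outside, world axes, zero at the start; "wrist_torque": the same for the moment, N m; "opening": opening from 0.0 (shut) to 1.0 (fully open).
Only numpy, scipy, OpenCV 4.12 (cv2) and the standard library are available. Lean on these libraries where they do the work, as an engineer would, in place of code of your own. Each camera call takes 0.05 s, during which the arm holds its last target. There are 200 camera calls.

## Working session

There is one attempt and no reset: what is moved stays moved. The work goes in short steps, Python scripts to look and compute and a tool call to move; the robot and the scene stay as the last step left them, time stands still between calls to the robot, and variables do not carry over. Pictures are saved under pics/ and viewed, about 12 in all and at most 16, crops included, and the job is handed in when it is done.

Besides the shell and the picture viewer there is one more tool, called after ">>>" by a JSON object that holds its "method" and its "body". apply_moves: Moves the arm, as the interface text tells. Its arguments: {"type":"object","properties":{"moves":{"type":"array","items":{"type":"array","items":{"type":"array","items":{"type":"number"}}}},"force":{"type":"number"}},"required":["moves"]}

```bash
ls; mkdir -p pics; cat > h.py <<'E'
import numpy as np, cv2
from plant import ctrl
from scipy.spatial.transform import Rotation as R
def shot(name, fn=None):
    c=ctrl.get_calibration(name); im=np.ascontiguousarray(ctrl.read_camera(name)[:,:,::-1])
    if fn: cv2.imwrite('pics/'+fn,im)
    return im,c
def ray(c,u,v):
    K=np.array(c['camera_matrix'],float);k=c['k1']
    d=np.array([(u-K[0,2])/K[0,0],(v-K[1,2])/K[1,1]]);p=d.copy()
    for _ in range(20): p=d/(1+k*(p@p))
    T=np.array(c['cam_to_world']); w=T[:3,:3]@np.array([p[0],-p[1],-1]); return T[:3,3],w
def onz(c,u,v,z):
    o,w=ray(c,u,v); return o+w*(z-o[2])/w[2]
def proj(c,P):
    K=np.array(c['camera_matrix'],float);T=np.array(c['cam_to_world'])
    q=T[:3,:3].T@(np.array(P)-T[:3,3]); p=np.array([q[0],-q[1]])/-q[2]; p*=1+c['k1']*(p@p)
    return K[0,0]*p[0]+K[0,2],K[1,1]*p[1]+K[1,2]
E
python3 - <<'E'
from h import *
np.set_printoptions(precision=4,suppress=True)
s=ctrl.get_state();print(s)
for n in('scene','side','wrist'):
    im,c=shot(n,n+'0.png');print(n,c)
E
```

```text
pics
{'time': 0.0, 'qpos': array([ 1.152 ,  0.2872,  1.5782,  0.    ,  1.2786, -0.15  ]), 'dq': array([ 0.0007,  0.0017, -0.0001, -0.0008, -0.0038, -0.0008]), 'joint_efforts': array([ -0.0012, -40.5978, -29.2626,  -0.0002,   0.0058,   0.    ]), 'eef_pos': array([0.1789, 0.6501, 0.1967]), 'tcp_rot': array([ 0.134 ,  0.991 , -0.0011, -0.0003]), 'contact_force': array([ 0.4103, -0.9376, -0.1636]), 'wrist_torque': array([0.0067, 0.0124, 0.0196]), 'opening': 1.0014824394043433}
scene {'camera_matrix': array([[433.6315,   0.    , 274.7999],
       [  0.    , 433.6315, 215.5128],
       [  0.    ,   0.    ,   1.    ]]), 'k1': -0.1046680889736621, 'cam_to_world': array([[ 0.5007,  0.6107, -0.6135, -0.1241],
       [-0.8655,  0.3678, -0.3401, -0.3909],
       [ 0.018 ,  0.7013,  0.7127,  0.8776],
       [ 0.    ,  0.    ,  0.    ,  1.    ]])}
side {'camera_matrix': array([[490.9091,   0.    , 287.2509],
       [  0.    , 490.9091, 212.5935],
       [  0.    ,   0.    ,   1.    ]]), 'k1': -0.09081923593376919, 'cam_to_world': array([[-0.9997, -0.0077, -0.0236,  0.5457],
       [-0.0174, -0.4586,  0.8885,  1.3406],
       [-0.0177,  0.8886,  0.4583,  0.7991],
       [ 0.    ,  0.    ,  0.    ,  1.    ]])}
wrist {'camera_matrix': array([[334.8871,   0.    , 280.2105],
       [  0.    , 334.8871, 210.6474],
       [  0.    ,   0.    ,   1.    ]]), 'k1': -0.057509288553116544, 'cam_to_world': array([[ 0.2671, -0.9278, -0.2605,  0.1137],
       [ 0.9637,  0.2566,  0.0743,  0.6701],
       [-0.0021, -0.2709,  0.9626,  0.3729],
       [ 0.    ,  0.    ,  0.    ,  1.    ]])}
```

View pics/scene0.png

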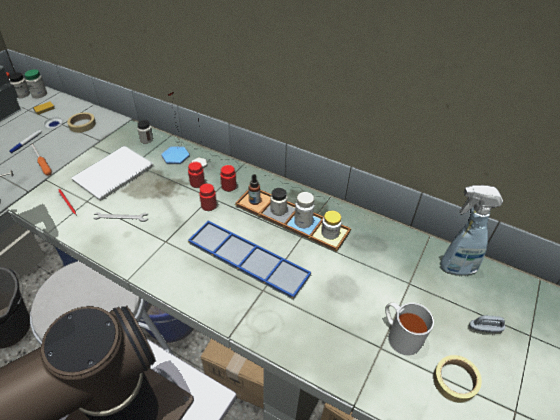

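View pics/side0.png

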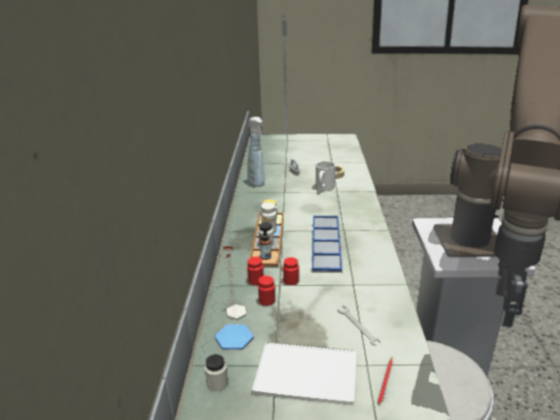

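The wooden rack is the far one. In the scene view, left to right, it holds brown (254,192), black (279,203), white (305,208) and yellow (332,226). The empty blue rack is in front at (250,258).

Things that could be taken for the black jar:
- three red jars at (196,175), (228,178) and (208,197)
- a dark-capped grey jar at (145,131), outside the rack

My choice is the black-capped jar in the rack at (279,203). The cylinder's foot is at (200,163). Next I'll measure and take a close crop.

```bash
python3 - <<'E'
from h import *
np.set_printoptions(precision=4,suppress=True)
im,c=shot('scene'); hsv=cv2.cvtColor(im,cv2.COLOR_BGR2HSV)
cv2.imwrite('pics/crop.png',cv2.resize(im[140:310,170:370],None,fx=4,fy=3.5,interpolation=cv2.INTER_CUBIC)[:595])
cal={'scene':(im,c),'side':shot('side')}
for n,(i,cc) in cal.items():
    h=cv2.cvtColor(i,cv2.COLOR_BGR2HSV)
    for nm,lo,hi in(('blue',(105,120,40),(125,255,255)),('wood',(5,100,30),(20,255,255)),('yel',(22,120,120),(34,255,255)),('red',(0,150,60),(4,255,255))):
        m=cv2.inRange(h,lo,hi)
        if nm in('blue','wood'): m=cv2.morphologyEx(m,cv2.MORPH_CLOSE,np.ones((9,9)))
        N,l,st,ce=cv2.connectedComponentsWithStats(m)
        for k in range(1,N):
            if st[k,4]<100: continue
            q=cv2.approxPolyDP(cv2.convexHull(np.argwhere(l==k)[:,::-1].astype(np.int32)),6,True)[:,0]
            z={'blue':.016,'wood':.016,'yel':.07,'red':.06}[nm]
            print(n,nm,st[k],ce[k].round(), 'w',onz(cc,*ce[k],z)[:2])
            if nm in('blue','wood'): print([(tuple(p),onz(cc,*p,z)[:2].round(3)) for p in q.tolist()])
for n,u,v,z in(('scene',200,163,0),('side',236,311,0),('scene',175,95,.172),('side',228,248,.172),('scene',410,345,0)): print(n,onz(cal[n][1],u,v,z))
E
```

```text
scene blue [ 189  221  122   76 1044] [250. 258.] w [ 0.4537 -0.0009]
[((310, 273), array([ 0.49 , -0.154])), ((293, 296), array([ 0.408, -0.15 ])), ((189, 239), array([0.425, 0.171])), ((209, 221), array([0.506, 0.165]))]
scene wood [ 37 157  14  18 135] [ 44. 166.] w [0.429  0.7688]
[((50, 174), array([0.412, 0.717])), ((39, 157), array([0.451, 0.822]))]
scene wood [ 236  185  115   66 1262] [280. 213.] w [0.6322 0.0124]
[((350, 229), array([ 0.679, -0.181])), ((334, 250), array([ 0.588, -0.175])), ((236, 202), array([0.607, 0.143])), ((259, 186), array([0.7  , 0.123]))]
scene wood [399 313  29  20 390] [413. 323.] w [ 0.4829 -0.4229]
[((427, 329), array([ 0.483, -0.457])), ((411, 331), array([ 0.46 , -0.426])), ((399, 316), array([ 0.484, -0.389])), ((414, 314), array([ 0.507, -0.418]))]
scene yel [324 211  17  12 160] [332. 217.] w [ 0.6456 -0.1363]
scene red [188 162  27  48 480] [200. 183.] w [0.5828 0.2462]
scene red [221 165  15  26 298] [228. 177.] w [0.6437 0.194 ]
side wood [250 228  31  40 459] [266. 251.] w [0.6466 0.0773]
[((280, 235), array([ 0.607, -0.022])), ((276, 265), array([0.613, 0.152])), ((250, 257), array([0.692, 0.108])), ((256, 228), array([ 0.687, -0.069]))]
side red [248 257  26  48 729] [261. 280.] w [0.6459 0.291 ]
side red [283 258  15  26 327] [291. 271.] w [0.5689 0.2477]
scene [0.7125 0.3536 0.    ]
side [0.7092 0.3417 0.    ]
scene [0.7847 0.4868 0.172 ]
side [0.7205 0.3124 0.172 ]
scene [ 0.4351 -0.4361  0.    ]
```

View pics/crop.png

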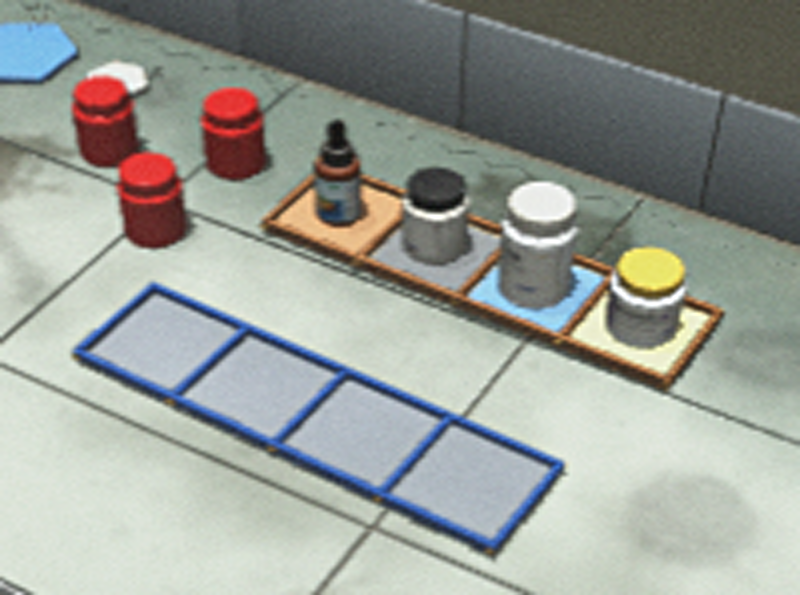

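The crop confirms the choice: from the left, brown bottle on tan liner, black-capped jar on grey, white jar on light blue, yellow-capped jar on pale yellow. The red jars stand outside the rack. So brown goes to the blue rack's rightmost well, black to the second from the right, white to the second from the left and yellow to the leftmost.

Next I turn the jaws across the rack and raise the tool.

>>> {"method": "apply_moves", "body": {"moves": [[[0, 0, -0.006, 0, 0, 8.55, -1], [0, 0, -0.006, 0, 0, 8.55, -1], [0, 0, -0.006, 0, 0, 8.55, -1], [0, 0, -0.006, 0, 0, 8.55, -1], [0, 0, -0.006, 0, 0, 8.55, -1], [0, 0, -0.006, 0, 0, 8.55, -1], [0, 0, -0.006, 0, 0, 8.55, -1], [0, 0, -0.006, 0, 0, 8.55, -1], [0, 0, -0.006, 0, 0, 8.55, -1]]], "force": 40}}

```text
time: 1.15
eef_pos: [0.1783, 0.6487, 0.2491]
tcp_rot: [0.726, 0.688, -0.004, 0.002]
contact_force: [0.8, -0.5, 0.1]
opening: 0.999
```

>>> {"method": "apply_moves", "body": {"moves": [[[-0.039, 0.026, 0, 0, 0, 0, -1], [-0.039, 0.026, 0, 0, 0, 0, -1], [-0.039, 0.026, 0, 0, 0, 0, -1], [-0.039, 0.026, 0, 0, 0, 0, -1], [-0.039, 0.026, 0, 0, 0, 0, -1], [-0.039, 0.026, 0, 0, 0, 0, -1], [-0.039, 0.026, 0, 0, 0, 0, -1], [-0.039, 0.026, 0, 0, 0, 0, -1], [-0.039, 0.026, 0, 0, 0, 0, -1], [-0.039, 0.026, 0, 0, 0, 0, -1], [-0.039, 0.026, 0, 0, 0, 0, -1], [-0.039, 0.026, 0, 0, 0, 0, -1]]]}}

```text
time: 2.35
eef_pos: [0.471, 0.1515, 0.2516]
tcp_rot: [0.723, 0.691, -0.001, 0.002]
contact_force: [0.6, -0.5, 0.5]
opening: 0.996
```

>>> {"method": "apply_moves", "body": {"moves": [[[-0.039, 0.026, 0, 0, 0, 0, -1], [-0.039, 0.026, 0, 0, 0, 0, -1], [-0.039, 0.026, 0, 0, 0, 0, -1], [-0.039, 0.026, 0, 0, 0, 0, -1]]]}}

```text
time: 2.75
eef_pos: [0.5704, -0.0167, 0.2531]
tcp_rot: [0.723, 0.691, 0.0, 0.003]
contact_force: [0.8, 1.4, -0.2]
opening: 1.0
```

```bash
python3 - <<'E'
from h import *
s=ctrl.get_state();print(s['eef_pos'],s['tcp_rot'],s['time'])
im,c=shot('wrist','w1.png'); print(np.array(c['cam_to_world']).round(4))
import pickle;pickle.dump((im,c),open('w1.pkl','wb'))
E
```

```text
[ 0.57042387 -0.01670326  0.25314979] [7.23177800e-01 6.90656850e-01 2.60797492e-04 2.62987101e-03] 2.75
[[ 0.9989  0.0471  0.0085  0.5736]
 [-0.0476  0.9606  0.2738  0.0538]
 [ 0.0047 -0.2739  0.9617  0.429 ]
 [ 0.      0.      0.      1.    ]]
```

View pics/w1.png

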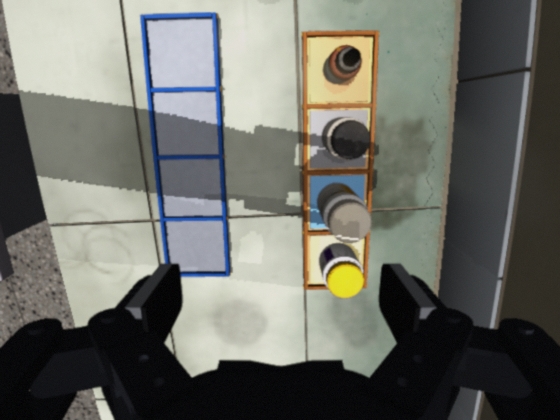

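The blue rack spans (142..229, 14..276) and the wood rack (303..378, 31..290), with brown at (346,60), black at (350,140), white at (347,217) and yellow at (345,279). I'll refine these in one enlarged crop.

```bash
python3 - <<'E'
from h import *; import pickle
np.set_printoptions(precision=4,suppress=True)
im,c=pickle.load(open('w1.pkl','rb'))
cr=im[30:305,295:395]
out=np.hstack([cv2.resize(cr[:140],None,fx=4,fy=4,interpolation=cv2.INTER_CUBIC),cv2.resize(cr[135:],None,fx=4,fy=4,interpolation=cv2.INTER_CUBIC)]);cv2.imwrite('pics/w1c.png',out)
h=cv2.cvtColor(im,cv2.COLOR_BGR2HSV)
for nm,lo,hi in(('blue',(105,150,40),(128,255,255)),('wood',(5,120,30),(18,255,255))):
    m=cv2.morphologyEx(cv2.inRange(h,lo,hi),cv2.MORPH_CLOSE,np.ones((5,5)))
    N,l,st,ce=cv2.connectedComponentsWithStats(m);k=1+np.argmax(st[1:,4])
    q=np.argwhere(l==k)[:,::-1]
    W=np.array([onz(c,*p,.016)[:2] for p in q],np.float32)
    r=cv2.minAreaRect(W);print(nm,st[k],r); print(cv2.boxPoints(r))
m=cv2.inRange(h,(22,180,120),(34,255,255));N,l,st,ce=cv2.connectedComponentsWithStats(m);k=1+np.argmax(st[1:,4]);print(st[k],ce[k])
for n,u,v,z in(('brown',348,57,.112),('black',350,139,.08),('white',348,218,.105),('yel',*ce[k],.074)): print(n,onz(c,u,v,z))
E
```

```text
blue [ 141   13   88  263 2997] ((0.4597383141517639, 0.011061057448387146), (0.3215058743953705, 0.08662264049053192), 87.63876342773438)
[[ 0.4098 -0.1478]
 [ 0.4964 -0.1513]
 [ 0.5096  0.1699]
 [ 0.4231  0.1735]]
wood [ 302   31   77  259 3419] ((0.6435543894767761, -0.017027318477630615), (0.32324984669685364, 0.0884484052658081), 88.80496215820312)
[[ 0.596  -0.1777]
 [ 0.6844 -0.1795]
 [ 0.6911  0.1436]
 [ 0.6027  0.1455]]
[327 264  37  33 946] [345.0951 279.9101]
brown [0.6373 0.1015 0.112 ]
black [0.6458 0.0273 0.08  ]
white [ 0.6391 -0.0496  0.105 ]
yel [ 0.6428 -0.1358  0.074 ]
```

View pics/w1c.png

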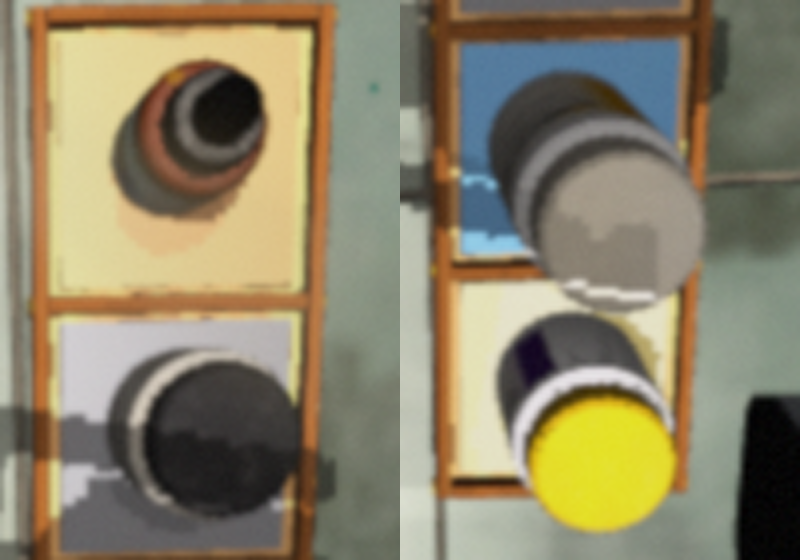

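>>> {"method": "apply_moves", "body": {"moves": [[[0.03, 0.016, 0.013, 0, 0, 0, -1], [0.03, 0.016, 0.013, 0, 0, 0, -1], [0.03, 0.016, 0.013, 0, 0, 0, -1], [0.03, 0.016, 0.013, 0, 0, 0, -1], [0, 0, 0, 0, 0, 0, -1]]]}}

```text
time: 3.3
eef_pos: [0.6488, 0.0898, 0.1978]
tcp_rot: [0.729, 0.685, -0.001, 0.006]
contact_force: [-0.7, -1.0, -0.7]
opening: 0.995
```

```bash
cat > to.py <<'E'
import sys
from h import *
x,y,z=map(float,sys.argv[1:4]); s=ctrl.get_state(); Rt=R.from_quat(s['tcp_rot']); m=Rt.as_matrix()
print(s['time'],s['eef_pos'].round(4),'tool shift',(m.T@(np.array([x,y,z])-s['eef_pos'])).round(4),'yaw y',np.degrees(np.arctan2(m[1,1],m[0,1])).round(2),'tilt',m[:,2].round(4),'op',round(s['opening'],3))
E
python3 to.py .641 .1015 .044
```

```text
3.3 [0.6488 0.0898 0.1978] tool shift [ 0.0127 -0.0097  0.1537] yaw y -3.58 tilt [ 0.0069 -0.0103 -0.9999] op 0.995
```

>>> {"method": "apply_moves", "body": {"moves": [[[0.013, -0.01, 0.03, 0, 0, -1.5, -1], [0, 0, 0.03, 0, 0, 0, -1], [0, 0, 0, 0, 0, 0, -1]]]}}

```text
time: 3.6
eef_pos: [0.6404, 0.1031, 0.1373]
tcp_rot: [0.719, 0.695, -0.001, 0.007]
contact_force: [0.1, -0.6, -0.5]
opening: 0.996
```

```bash
python3 to.py .641 .1015 .044
python3 - <<'E'
from h import *; import pickle
im,c=shot('wrist','w2.png');pickle.dump((im,c),open('w2.pkl','wb'))
E
```

```text
3.6 [0.6404 0.1031 0.1373] tool shift [-0.0006 -0.0002  0.0934] yaw y -1.92 tilt [ 0.0087 -0.0114 -0.9999] op 0.996
```

View pics/w2.png

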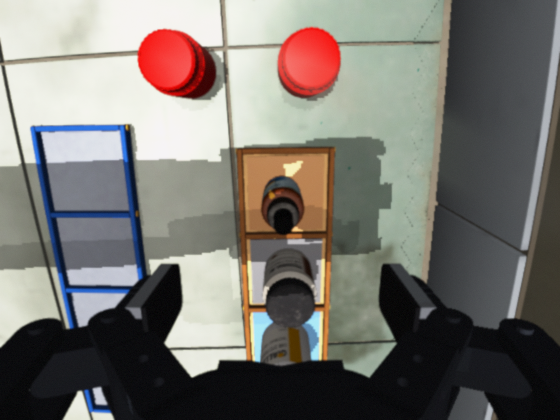

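Brown's bulb is at (283,218), centred between the fingers at x≈281. I'll descend and grip.

>>> {"method": "apply_moves", "body": {"moves": [[[-0.001, 0, 0.03, 0, 0, 0, -1], [0, 0, 0.03, 0, 0, 0, -1], [0, 0, 0.02, 0, 0, 0, -1], [0, 0, 0.013, 0, 0, 0, -1], [0, 0, 0, 0, 0, 0, -1]]]}}

```text
time: 4.15
eef_pos: [0.6515, 0.0983, 0.0581]
tcp_rot: [0.72, 0.694, 0.007, 0.015]
contact_force: [-0.3, 0.2, 0.2]
opening: 0.994
```

```bash
python3 to.py .641 .1015 .044
```

```text
4.15 [0.6515 0.0983 0.0581] tool shift [ 0.0029 -0.0111  0.0138] yaw y -2.09 tilt [ 0.0321 -0.0118 -0.9994] op 0.994
```

```bash
cat >> to.py <<'E'
w=np.cross(m[:,2],[0,0,-1]); print('turn',np.degrees(m.T@w).round(2),'q',s['qpos'].round(3),'F',s['contact_force'].round(1))
E
python3 to.py .641 .1015 .044
```

```text
4.15 [0.6515 0.0983 0.0581] tool shift [ 0.0029 -0.0111  0.0138] yaw y -2.09 tilt [ 0.0321 -0.0118 -0.9994] op 0.994
turn [1.86 0.61 0.  ] q [ 1.000e-03  3.750e-01  1.736e+00 -1.400e-02  9.990e-01  4.500e-02] F [-0.3  0.2  0.2]
```

>>> {"method": "apply_moves", "body": {"moves": [[[0.003, -0.011, 0, 1.84, 0.68, 0, -1], [0, 0, 0, 0, 0, 0, -1]]]}}

```text
time: 4.35
eef_pos: [0.6428, 0.1012, 0.0617]
tcp_rot: [0.72, 0.694, 0.002, 0.001]
contact_force: [0.6, -0.6, -0.5]
opening: 1.002
```

```bash
python3 to.py .641 .1015 .044
```

```text
4.35 [0.6428 0.1012 0.0617] tool shift [ 0.0002 -0.0019  0.0177] yaw y -2.14 tilt [ 0.0049  0.0015 -1.    ] op 1.002
turn [ 0.28 -0.09  0.  ] q [-0.     0.368  1.738  0.002  1.031  0.036] F [ 0.6 -0.6 -0.5]
```

>>> {"method": "apply_moves", "body": {"moves": [[[0, -0.002, 0.009, 0.3, 0, 0, -1], [0, -0.001, 0.009, 0.3, 0, 0, -1], [0, 0, 0, 0, 0, 0, -1]]]}}

```text
time: 4.65
eef_pos: [0.643, 0.1009, 0.0467]
tcp_rot: [0.72, 0.694, 0.001, 0.0]
contact_force: [-0.5, -0.3, -0.3]
opening: 1.002
```

```bash
python3 to.py .641 .1015 .044
```

```text
4.65 [0.643  0.1009 0.0467] tool shift [ 0.0005 -0.002   0.0027] yaw y -2.16 tilt [ 0.0022  0.0013 -1.    ] op 1.002
turn [ 0.12 -0.08  0.  ] q [-1.000e-03  3.890e-01  1.741e+00  1.000e-03  1.010e+00  3.600e-02] F [-0.5 -0.3 -0.3]
```

>>> {"method": "apply_moves", "body": {"moves": [[[0, -0.002, 0.003, 0, 0, 0, -1], [0, 0, 0, 0, 0, 0, 0], [0, 0, 0, 0, 0, 0, 0], [0, 0, 0, 0, 0, 0, 1], [0, 0, 0, 0, 0, 0, 1], [0, 0, 0, 0, 0, 0, 1], [0, 0, 0, 0, 0, 0, 1], [0, 0, 0, 0, 0, 0, 1]]], "force": 40}}

```text
time: 5.45
eef_pos: [0.6412, 0.1011, 0.0435]
tcp_rot: [0.72, 0.694, 0.001, 0.001]
contact_force: [0.0, 0.4, 0.4]
opening: 0.248
```

```bash
python3 to.py .641 .1015 .044
```

```text
5.45 [0.6412 0.1011 0.0435] tool shift [ 0.0004 -0.0002 -0.0005] yaw y -2.14 tilt [ 0.0028  0.0011 -1.    ] op 0.248
turn [ 0.16 -0.07  0.  ] q [-0.000e+00  3.890e-01  1.747e+00  1.000e-03  1.002e+00  3.700e-02] F [0.  0.4 0.4]
```

>>> {"method": "apply_moves", "body": {"moves": [[[0, 0, 0, 0, 0, 0, 1], [0, 0, 0, 0, 0, 0, 1]]]}}

```text
time: 5.65
eef_pos: [0.6412, 0.1011, 0.0435]
tcp_rot: [0.72, 0.694, 0.001, 0.001]
contact_force: [-0.0, 0.1, -0.8]
opening: 0.251
```

```bash
python3 - <<'E'
from h import *
a,_=shot('wrist');b,c=shot('scene')
u,v=map(int,proj(c,(.64,.1,.06)));b=b[v-60:v+60,u-80:u+80]
cv2.imwrite('pics/g1.png',np.hstack([cv2.resize(a[150:420,120:440],(400,337)),cv2.resize(b,(400,337),interpolation=cv2.INTER_CUBIC)]))
E
python3 to.py .641 .1015 .044
```

```text
5.75 [0.6412 0.1011 0.0435] tool shift [ 0.0004 -0.0002 -0.0005] yaw y -2.14 tilt [ 0.0028  0.0011 -1.    ] op 0.251
turn [ 0.16 -0.07  0.  ] q [-0.000e+00  3.890e-01  1.747e+00  1.000e-03  1.002e+00  3.700e-02] F [-0.5 -0.2  0.1]
```

View pics/g1.png

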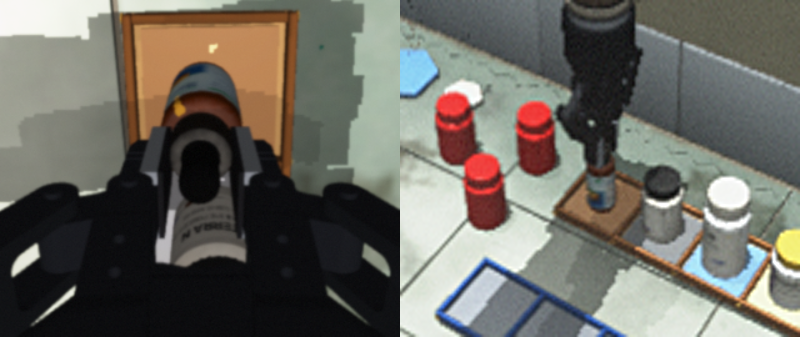

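The bottle is upright and gripped at its collar. I'll lift it and look at it again.

>>> {"method": "apply_moves", "body": {"moves": [[[0, 0, -0.01, 0, 0, 0, 1], [0, 0, -0.015, 0, 0, 0, 1], [0, 0, -0.02, 0, 0, 0, 1], [0, 0, -0.02, 0, 0, 0, 1], [0, 0, -0.02, 0, 0, 0, 1], [0, 0, -0.015, 0, 0, 0, 1], [0, 0, 0, 0, 0, 0, 1]]], "force": 60}}

```text
time: 6.45
eef_pos: [0.6413, 0.101, 0.1534]
tcp_rot: [0.72, 0.694, 0.002, 0.002]
contact_force: [0.4, -0.2, -0.0]
opening: 0.245
```

```bash
python3 to.py .4548 -.1088 .14
```

```text
6.45 [0.6413 0.101  0.1534] tool shift [-0.2167 -0.1787  0.0121] yaw y -2.14 tilt [ 0.0055  0.001  -1.    ] op 0.245
turn [ 0.31 -0.07 -0.  ] q [-0.000e+00  2.650e-01  1.687e+00  1.000e-03  1.184e+00  3.700e-02] F [ 0.4 -0.2 -0. ]
```

>>> {"method": "apply_moves", "body": {"moves": [[[-0.01, -0.01, 0, 0.3, 0, 0, 1], [-0.02, -0.017, 0, 0, 0, 0, 1], [-0.02, -0.017, 0, 0, 0, 0, 1], [-0.02, -0.017, 0, 0, 0, 0, 1], [-0.02, -0.017, 0, 0, 0, 0, 1], [-0.02, -0.017, 0, 0, 0, 0, 1], [-0.02, -0.017, 0, 0, 0, 0, 1], [-0.02, -0.017, 0, 0, 0, 0, 1], [-0.02, -0.017, 0, 0, 0, 0, 1], [-0.02, -0.017, 0, 0, 0, 0, 1], [-0.015, -0.01, 0, 0, 0, 0, 1], [0, 0, 0, 0, 0, 0, 1]]]}}

```text
time: 7.65
eef_pos: [0.4369, -0.1056, 0.1396]
tcp_rot: [0.72, 0.694, -0.008, -0.012]
contact_force: [0.7, 0.1, 0.4]
opening: 0.239
```

```bash
python3 to.py .4548 -.1088 .043
```

```text
7.65 [ 0.4369 -0.1056  0.1396] tool shift [-0.0031  0.0208  0.096 ] yaw y -2.11 tilt [-0.029   0.0061 -0.9996] op 0.239
turn [-1.67 -0.29 -0.  ] q [-0.459 -0.149  2.148 -0.008  1.171 -0.419] F [0.7 0.1 0.4]
```

>>> {"method": "apply_moves", "body": {"moves": [[[-0.003, 0.019, 0.01, -1.6, -0.3, 0, 1], [0, 0, 0, 0, 0, 0, 1]]]}}

```text
time: 7.85
eef_pos: [0.4539, -0.1089, 0.1273]
tcp_rot: [0.721, 0.693, -0.001, -0.002]
contact_force: [-0.2, 0.5, -1.5]
opening: 0.241
```

```bash
python3 to.py .4548 -.1088 .043
python3 - <<'E'
from h import *
a,_=shot('wrist');b,c=shot('side')
u,v=map(int,proj(c,(.455,-.11,.08)));b=b[max(0,v-60):v+60,u-80:u+80]
cv2.imwrite('pics/g2.png',np.hstack([cv2.resize(a,(400,300)),cv2.resize(b,(400,300),interpolation=cv2.INTER_CUBIC)]))
E
```

```text
7.85 [ 0.4539 -0.1089  0.1273] tool shift [0.     0.0011 0.0843] yaw y -2.25 tilt [-0.0031  0.0015 -1.    ] op 0.241
turn [-0.18 -0.08 -0.  ] q [-0.453 -0.109  2.136  0.     1.118 -0.414] F [-0.2  0.5 -1.5]
```

View pics/g2.png

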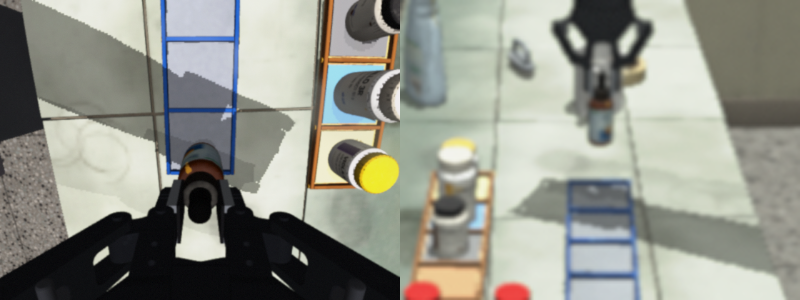

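The bottle hangs upright over the rightmost well. I'll lower it.

>>> {"method": "apply_moves", "body": {"moves": [[[0, 0.001, 0.014, 0, 0, 0, 1], [0, 0, 0.014, 0, 0, 0, 1], [0, 0, 0.014, 0, 0, 0, 1], [0, 0, 0.012, 0, 0, 0, 1], [0, 0, 0.008, 0, 0, 0, 1], [0, 0, 0, 0, 0, 0, 1]]]}}

```text
time: 8.55
eef_pos: [0.4539, -0.1062, 0.0616]
tcp_rot: [0.719, 0.695, -0.001, -0.003]
contact_force: [0.4, -0.2, -1.1]
opening: 0.248
```

```bash
python3 to.py .4548 -.1088 .043
```

```text
8.55 [ 0.4539 -0.1062  0.0616] tool shift [-0.0026  0.0011  0.0186] yaw y -2.01 tilt [-0.0051  0.0021 -1.    ] op 0.248
turn [-0.29 -0.11 -0.  ] q [-0.448 -0.011  2.18  -0.     0.979 -0.413] F [ 0.4 -0.2 -1.1]
```

>>> {"method": "apply_moves", "body": {"moves": [[[-0.002, 0.001, 0.008, -0.3, -0.1, 0, 1], [0, 0, 0.006, 0, 0, 0, 1], [0, 0, 0.004, 0, 0, 0, 1], [0, 0, 0, 0, 0, 0, 1]]]}}

```text
time: 8.95
eef_pos: [0.4557, -0.1088, 0.0429]
tcp_rot: [0.719, 0.695, 0.0, 0.001]
contact_force: [-0.3, 1.0, 0.6]
opening: 0.237
```

```bash
python3 to.py .4548 -.1088 .042
```

```text
8.95 [ 0.4557 -0.1088  0.0429] tool shift [-0.0001 -0.0009  0.0009] yaw y -2.0 tilt [ 2.1e-03 -8.0e-04 -1.0e+00] op 0.237
turn [ 0.12  0.04 -0.  ] q [-0.452  0.021  2.188  0.     0.93  -0.417] F [-0.3  1.   0.6]
```

>>> {"method": "apply_moves", "body": {"moves": [[[0, 0, 0.001, 0, 0, 0, 1], [0, 0, 0, 0, 0, 0, 0.4], [0, 0, 0, 0, 0, 0, 0.2], [0, 0, 0, 0, 0, 0, -1], [0, 0, 0, 0, 0, 0, -1], [0, 0, 0, 0, 0, 0, -1], [0, 0, 0, 0, 0, 0, -1], [0, 0, 0, 0, 0, 0, -1]]]}}

```text
time: 9.75
eef_pos: [0.4575, -0.1096, 0.0439]
tcp_rot: [0.719, 0.695, 0.001, 0.003]
contact_force: [0.2, 0.5, -0.0]
opening: 1.006
```

>>> {"method": "apply_moves", "body": {"moves": [[[0, 0, -0.01, 0, 0, 0, -1], [0, 0, -0.025, 0, 0, 0, -1], [0, 0, -0.03, 0, 0, 0, -1], [0, 0, -0.03, 0, 0, 0, -1], [0, 0, -0.03, 0, 0, 0, -1], [0, 0, 0, 0, 0, 0, -1]]]}}

```text
time: 10.35
eef_pos: [0.456, -0.1089, 0.1759]
tcp_rot: [0.719, 0.695, 0.001, 0.002]
contact_force: [0.6, -0.9, 0.4]
opening: 0.998
```

```bash
python3 to.py .6463 .0265 .18
python3 - <<'E'
from h import *
a,_=shot('scene','p1.png');cv2.imwrite('pics/p1c.png',cv2.resize(a[180:310,180:360],(720,520),interpolation=cv2.INTER_CUBIC))
E
```

```text
10.35 [ 0.456  -0.1089  0.1759] tool shift [ 0.142   0.1855 -0.0035] yaw y -2.0 tilt [ 0.0049 -0.0021 -1.    ] op 0.998
turn [0.28 0.11 0.  ] q [-0.452 -0.166  2.093  0.     1.209 -0.417] F [ 0.6 -0.9  0.4]
```

View pics/p1c.png

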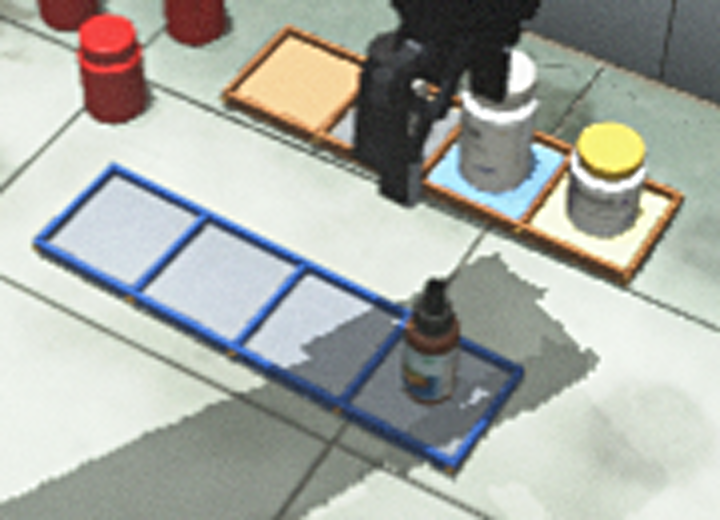

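Brown stands upright in the rightmost blue well. Next is black.

>>> {"method": "apply_moves", "body": {"moves": [[[0.01, 0.013, 0, 0.3, 0.1, 0, -1], [0.016, 0.021, 0, 0, 0, 0, -1], [0.016, 0.021, 0, 0, 0, 0, -1], [0.016, 0.021, 0, 0, 0, 0, -1], [0.016, 0.021, 0, 0, 0, 0, -1], [0.016, 0.021, 0, 0, 0, 0, -1], [0.016, 0.021, 0, 0, 0, 0, -1], [0.016, 0.021, 0, 0, 0, 0, -1], [0.01, 0.013, 0, 0, 0, 0, -1], [0, 0, 0, 0, 0, 0, -1]]]}}

```text
time: 11.4
eef_pos: [0.6299, 0.024, 0.1572]
tcp_rot: [0.72, 0.694, -0.008, -0.012]
contact_force: [-0.5, -0.3, -0.0]
opening: 1.002
```

```bash
python3 to.py .6463 .0265 .12
```

```text
11.4 [0.6299 0.024  0.1572] tool shift [0.0029 0.0173 0.0367] yaw y -2.13 tilt [-0.0279  0.0058 -0.9996] op 1.002
turn [-1.61 -0.27 -0.  ] q [-0.124  0.241  1.708  0.002  1.22  -0.087] F [-0.5 -0.3 -0. ]
```

>>> {"method": "apply_moves", "body": {"moves": [[[0.003, 0.017, 0.012, -1.6, -0.3, 0, -1], [0, 0, 0.012, 0, 0, 0, -1], [0, 0, 0.012, 0, 0, 0, -1], [0, 0, 0, 0, 0, 0, -1]]]}}

```text
time: 11.8
eef_pos: [0.642, 0.0257, 0.1144]
tcp_rot: [0.72, 0.694, -0.004, -0.003]
contact_force: [0.6, 0.6, -0.9]
opening: 1.001
```

```bash
python3 to.py .6463 .0265 .025
python3 - <<'E'
from h import *
a,c=shot('wrist');
# predicted cap-top edge points vs picture: outline circle of black cap at z=.080
P=[proj(c,(.6463+.02*np.cos(t),.0265+.02*np.sin(t),.08)) for t in np.linspace(0,6.28,60)]
cv2.polylines(a,[np.array(P,np.int32)],True,(0,0,255),1);cv2.imwrite('pics/b1.png',a)
E
```

```text
11.8 [0.642  0.0257 0.1144] tool shift [0.0011 0.0051 0.0894] yaw y -2.13 tilt [-9.9e-03 -5.0e-04 -1.0e+00] op 1.001
turn [-0.57  0.05 -0.  ] q [-0.117  0.299  1.72  -0.002  1.132 -0.079] F [ 0.6  0.6 -0.9]
```

View pics/b1.png

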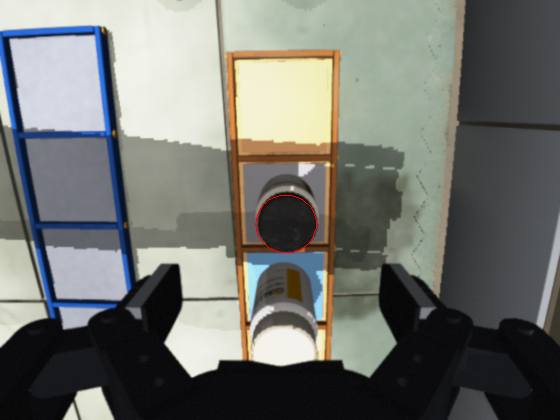

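The predicted outline sits exactly on the black cap at (288,222). I'll descend.

>>> {"method": "apply_moves", "body": {"moves": [[[0.001, 0.005, 0.014, -0.5, 0, 0, -1], [0, 0, 0.015, 0, 0, 0, -1], [0, 0, 0.015, 0, 0, 0, -1], [0, 0, 0.015, 0, 0, 0, -1], [0, 0, 0.012, 0, 0, 0, -1], [0, 0, 0, 0, 0, 0, -1]]]}}

```text
time: 12.45
eef_pos: [0.6471, 0.0249, 0.0418]
tcp_rot: [0.721, 0.693, 0.0, 0.001]
contact_force: [-0.3, 0.3, -0.4]
opening: 1.001
```

```bash
python3 to.py .6463 .0265 .023
```

```text
12.45 [0.6471 0.0249 0.0418] tool shift [ 0.0016 -0.0008  0.0188] yaw y -2.22 tilt [ 0.0014 -0.0014 -1.    ] op 1.001
turn [ 0.08  0.08 -0.  ] q [-1.180e-01  3.890e-01  1.751e+00 -1.000e-03  1.000e+00 -7.800e-02] F [-0.3  0.3 -0.4]
```

>>> {"method": "apply_moves", "body": {"moves": [[[0.001, -0.001, 0.01, 0, 0, 0, -1], [0, 0, 0.008, 0, 0, 0, -1], [0, 0, 0.002, 0, 0, 0, -1], [0, 0, 0, 0, 0, 0, 0], [0, 0, 0, 0, 0, 0, 0], [0, 0, 0, 0, 0, 0, 1], [0, 0, 0, 0, 0, 0, 1], [0, 0, 0, 0, 0, 0, 1], [0, 0, 0, 0, 0, 0, 1], [0, 0, 0, 0, 0, 0, 1]]], "force": 50}}

```text
time: 13.45
eef_pos: [0.6474, 0.026, 0.0219]
tcp_rot: [0.721, 0.693, 0.001, 0.002]
contact_force: [0.3, -0.8, -0.8]
opening: 0.515
```

>>> {"method": "apply_moves", "body": {"moves": [[[0, 0, -0.01, 0, 0, 0, 1], [0, 0, -0.015, 0, 0, 0, 1], [0, 0, -0.02, 0, 0, 0, 1], [0, 0, -0.02, 0, 0, 0, 1], [0, 0, -0.02, 0, 0, 0, 1], [0, 0, -0.01, 0, 0, 0, 1], [0, 0, 0, 0, 0, 0, 1]]]}}

```text
time: 14.15
eef_pos: [0.6478, 0.0261, 0.1266]
tcp_rot: [0.721, 0.693, 0.002, 0.003]
contact_force: [-0.8, -0.3, -1.6]
opening: 0.516
```

```bash
python3 to.py .458 -.0289 .11
```

```text
14.15 [0.6478 0.0261 0.1266] tool shift [-0.0622 -0.1876  0.0152] yaw y -2.2 tilt [ 0.0076 -0.0021 -1.    ] op 0.516
turn [ 0.44  0.11 -0.  ] q [-1.150e-01  2.880e-01  1.710e+00 -1.000e-03  1.136e+00 -7.700e-02] F [-0.8 -0.3 -1.6]
```

>>> {"method": "apply_moves", "body": {"moves": [[[-0.003, -0.01, 0, 0.4, 0.1, 0, 1], [-0.006, -0.019, 0, 0, 0, 0, 1], [-0.006, -0.019, 0, 0, 0, 0, 1], [-0.006, -0.019, 0, 0, 0, 0, 1], [-0.006, -0.019, 0, 0, 0, 0, 1], [-0.006, -0.019, 0, 0, 0, 0, 1], [-0.006, -0.019, 0, 0, 0, 0, 1], [-0.006, -0.019, 0, 0, 0, 0, 1], [-0.006, -0.019, 0, 0, 0, 0, 1], [-0.006, -0.01, 0, 0, 0, 0, 1], [0, 0, 0, 0, 0, 0, 1]]]}}

```text
time: 15.25
eef_pos: [0.4528, -0.025, 0.1146]
tcp_rot: [0.72, 0.693, -0.008, -0.011]
contact_force: [-0.3, 1.0, -1.1]
opening: 0.517
```

```bash
python3 to.py .458 -.0289 .1
```

```text
15.25 [ 0.4528 -0.025   0.1146] tool shift [-0.0037  0.0057  0.0144] yaw y -2.18 tilt [-0.0261  0.0051 -0.9996] op 0.517
turn [-1.5  -0.23 -0.  ] q [-0.278 -0.108  2.161 -0.003  1.115 -0.239] F [-0.3  1.  -1.1]
```

>>> {"method": "apply_moves", "body": {"moves": [[[-0.004, 0.005, 0.012, -1.5, -0.2, 0, 1], [0, 0, 0.014, 0, 0, 0, 1], [0, 0, 0.014, 0, 0, 0, 1], [0, 0, 0.014, 0, 0, 0, 1], [0, 0, 0.014, 0, 0, 0, 1], [0, 0, 0.006, 0, 0, 0, 1], [0, 0, 0, 0, 0, 0, 1]]]}}

```text
time: 15.95
eef_pos: [0.4609, -0.0296, 0.0376]
tcp_rot: [0.721, 0.693, 0.002, 0.001]
contact_force: [-1.2, 0.3, -0.9]
opening: 0.52
```

```bash
python3 to.py .458 -.0289 .0205
```

```text
15.95 [ 0.4609 -0.0296  0.0376] tool shift [ 0.0006 -0.003   0.0171] yaw y -2.29 tilt [ 0.0041  0.0011 -1.    ] op 0.52
turn [ 0.23 -0.07 -0.  ] q [-0.286  0.015  2.207  0.003  0.917 -0.248] F [-1.2  0.3 -0.9]
```

>>> {"method": "apply_moves", "body": {"moves": [[[0, -0.003, 0.007, 0.2, 0, 0, 1], [0, 0, 0.006, 0, 0, 0, 1], [0, 0, 0.004, 0, 0, 0, 1], [0, 0, 0, 0, 0, 0, 1]]]}}

```text
time: 16.35
eef_pos: [0.4594, -0.0298, 0.0207]
tcp_rot: [0.721, 0.693, 0.001, 0.001]
contact_force: [-0.3, 0.6, -1.3]
opening: 0.517
```

```bash
python3 to.py .458 -.0289 .020
```

```text
16.35 [ 0.4594 -0.0298  0.0207] tool shift [ 0.0009 -0.0015  0.0007] yaw y -2.29 tilt [ 3.2e-03  6.0e-04 -1.0e+00] op 0.517
turn [ 0.18 -0.04  0.  ] q [-2.870e-01  4.400e-02  2.216e+00  2.000e-03  8.790e-01 -2.480e-01] F [-0.3  0.6 -1.3]
```

>>> {"method": "apply_moves", "body": {"moves": [[[0, 0, 0.001, 0, 0, 0, 1], [0, 0, 0, 0, 0, 0, -0.1], [0, 0, 0, 0, 0, 0, -0.2], [0, 0, 0, 0, 0, 0, -1], [0, 0, 0, 0, 0, 0, -1], [0, 0, 0, 0, 0, 0, -1], [0, 0, 0, 0, 0, 0, -1]]]}}

```text
time: 17.05
eef_pos: [0.4615, -0.0304, 0.0218]
tcp_rot: [0.721, 0.693, 0.003, 0.003]
contact_force: [-0.6, 0.5, 0.1]
opening: 0.997
```

>>> {"method": "apply_moves", "body": {"moves": [[[0, 0, -0.01, 0, 0, 0, -1], [0, 0, -0.025, 0, 0, 0, -1], [0, 0, -0.03, 0, 0, 0, -1], [0, 0, -0.03, 0, 0, 0, -1], [0, 0, -0.03, 0, 0, 0, -1], [0, 0, -0.02, 0, 0, 0, -1], [0, 0, 0, 0, 0, 0, -1]]]}}

```text
time: 17.75
eef_pos: [0.4597, -0.0301, 0.1757]
tcp_rot: [0.721, 0.693, 0.003, 0.003]
contact_force: [-0.2, 0.3, -0.3]
opening: 0.999
```

```bash
python3 to.py .641 -.0537 .17
```

```text
17.75 [ 0.4597 -0.0301  0.1757] tool shift [-0.0164  0.182   0.0071] yaw y -2.28 tilt [ 7.9e-03 -8.0e-04 -1.0e+00] op 0.999
turn [0.45 0.03 0.  ] q [-2.870e-01 -1.880e-01  2.112e+00  2.000e-03  1.210e+00 -2.480e-01] F [-0.2  0.3 -0.3]
```

>>> {"method": "apply_moves", "body": {"moves": [[[-0.002, 0.013, 0, 0.4, 0, 0, -1], [-0.002, 0.021, 0, 0, 0, 0, -1], [-0.002, 0.021, 0, 0, 0, 0, -1], [-0.002, 0.021, 0, 0, 0, 0, -1], [-0.002, 0.021, 0, 0, 0, 0, -1], [-0.002, 0.021, 0, 0, 0, 0, -1], [-0.002, 0.021, 0, 0, 0, 0, -1], [-0.002, 0.021, 0, 0, 0, 0, -1], [0, 0.02, 0, 0, 0, 0, -1], [0, 0, 0, 0, 0, 0, -1]]]}}

```text
time: 18.75
eef_pos: [0.6393, -0.0525, 0.1638]
tcp_rot: [0.721, 0.693, -0.004, -0.006]
contact_force: [0.1, 0.3, 0.1]
opening: 1.002
```

```bash
python3 to.py .641 -.0537 .13
```

```text
18.75 [ 0.6393 -0.0525  0.1638] tool shift [-0.0012  0.0022  0.0338] yaw y -2.29 tilt [-0.0135  0.0029 -0.9999] op 1.002
turn [-0.78 -0.13  0.  ] q [-0.24   0.251  1.685 -0.     1.22  -0.199] F [0.1 0.3 0.1]
```

Before descending I check the black jar's placing and draw the predicted outlines of the white and yellow caps in one picture.

>>> {"method": "apply_moves", "body": {"moves": [[[-0.001, 0.002, 0.015, -0.8, -0.1, 0, -1], [0, 0, 0.015, 0, 0, 0, -1], [0, 0, 0, 0, 0, 0, -1]]]}}

```text
time: 19.05
eef_pos: [0.6382, -0.0529, 0.1294]
tcp_rot: [0.721, 0.693, -0.001, -0.003]
contact_force: [-0.4, -0.6, -0.1]
opening: 1.003
```

```bash
python3 to.py .641 -.0537 .044
python3 - <<'E'
from h import *
a,c=shot('wrist');b,_=shot('side')
for x,y,z in((.641,-.0537,.105),(.6428,-.136,.076)):
    P=[proj(c,(x+.0225*np.cos(t),y+.0225*np.sin(t),z)) for t in np.linspace(0,6.28,60)]
    cv2.polylines(a,[np.array(P,np.int32)],True,(0,0,255),1)
cv2.imwrite('pics/b2.png',np.hstack([cv2.resize(a,(480,360)),cv2.resize(b[190:290,240:360],(320,360),interpolation=cv2.INTER_CUBIC)]))
E
```

```text
19.05 [ 0.6382 -0.0529  0.1294] tool shift [-0.0008  0.0033  0.0854] yaw y -2.28 tilt [-0.0054  0.0018 -1.    ] op 1.003
turn [-0.31 -0.09  0.  ] q [-0.241  0.276  1.719  0.     1.152 -0.202] F [-0.4 -0.6 -0.1]
```

View pics/b2.png

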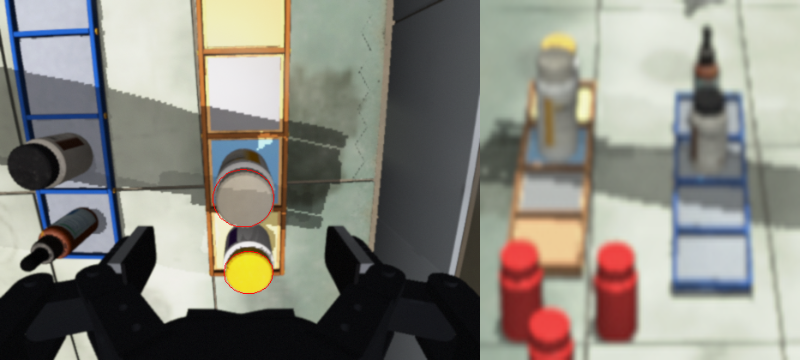

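Black and brown both stand upright in their wells, and the outlines match the white cap at (244,197) and the yellow cap at (248,271). I'll descend on white.

>>> {"method": "apply_moves", "body": {"moves": [[[-0.001, 0.003, 0.014, -0.3, 0, 0, -1], [0, 0, 0.015, 0, 0, 0, -1], [0, 0, 0.015, 0, 0, 0, -1], [0, 0, 0.013, 0, 0, 0, -1], [0, 0, 0.01, 0, 0, 0, -1], [0, 0, 0, 0, 0, 0, -1]]]}}

```text
time: 19.75
eef_pos: [0.643, -0.0544, 0.0602]
tcp_rot: [0.721, 0.693, 0.002, 0.002]
contact_force: [0.6, 0.3, -0.1]
opening: 0.999
```

```bash
python3 to.py .641 -.0537 .044
```

```text
19.75 [ 0.643  -0.0544  0.0602] tool shift [ 0.0007 -0.0021  0.0162] yaw y -2.28 tilt [ 5.1e-03  3.0e-04 -1.0e+00] op 0.999
turn [ 0.29 -0.03  0.  ] q [-0.242  0.359  1.752  0.002  1.025 -0.203] F [ 0.6  0.3 -0.1]
```

>>> {"method": "apply_moves", "body": {"moves": [[[0.001, -0.002, 0.01, 0.3, 0, 0, -1], [0, 0, 0.008, 0, 0, 0, -1], [0, 0, 0.003, 0, 0, 0, -1], [0, 0, 0, 0, 0, 0, 0], [0, 0, 0, 0, 0, 0, 0], [0, 0, 0, 0, 0, 0, 1], [0, 0, 0, 0, 0, 0, 1], [0, 0, 0, 0, 0, 0, 1], [0, 0, 0, 0, 0, 0, 1], [0, 0, 0, 0, 0, 0, 1]]], "force": 50}}

```text
time: 20.75
eef_pos: [0.642, -0.0534, 0.0388]
tcp_rot: [0.721, 0.693, 0.001, 0.001]
contact_force: [-0.1, 0.0, -1.3]
opening: 0.572
```

>>> {"method": "apply_moves", "body": {"moves": [[[0, 0, -0.01, 0, 0, 0, 1], [0, 0, -0.015, 0, 0, 0, 1], [0, 0, -0.02, 0, 0, 0, 1], [0, 0, -0.02, 0, 0, 0, 1], [0, 0, -0.02, 0, 0, 0, 1], [0, 0, -0.015, 0, 0, 0, 1], [0, 0, 0, 0, 0, 0, 1]]]}}

```text
time: 21.45
eef_pos: [0.6427, -0.0535, 0.149]
tcp_rot: [0.721, 0.693, 0.002, 0.002]
contact_force: [0.2, 0.6, -1.7]
opening: 0.568
```

```bash
python3 to.py .4613 .0511 .14
```

```text
21.45 [ 0.6427 -0.0535  0.149 ] tool shift [ 0.0974 -0.1854  0.0079] yaw y -2.26 tilt [ 5.4e-03 -9.0e-04 -1.0e+00] op 0.568
turn [ 0.31  0.04 -0.  ] q [-2.400e-01  2.600e-01  1.701e+00  1.000e-03  1.175e+00 -2.010e-01] F [ 0.2  0.6 -1.7]
```

>>> {"method": "apply_moves", "body": {"moves": [[[0.005, -0.01, 0, 0.3, 0, 0, 1], [0.01, -0.019, 0, 0, 0, 0, 1], [0.01, -0.019, 0, 0, 0, 0, 1], [0.01, -0.019, 0, 0, 0, 0, 1], [0.01, -0.019, 0, 0, 0, 0, 1], [0.01, -0.019, 0, 0, 0, 0, 1], [0.01, -0.019, 0, 0, 0, 0, 1], [0.01, -0.019, 0, 0, 0, 0, 1], [0.01, -0.019, 0, 0, 0, 0, 1], [0.008, -0.01, 0, 0, 0, 0, 1], [0, 0, 0, 0, 0, 0, 1]]]}}

```text
time: 22.55
eef_pos: [0.4537, 0.0538, 0.1373]
tcp_rot: [0.721, 0.693, -0.008, -0.01]
contact_force: [0.3, -0.3, -1.9]
opening: 0.566
```

```bash
python3 to.py .4613 .0511 .11
```

```text
22.55 [0.4537 0.0538 0.1373] tool shift [-0.0025  0.0084  0.0271] yaw y -2.27 tilt [-0.0257  0.004  -0.9997] op 0.566
turn [-1.48 -0.17 -0.  ] q [-1.060e-01 -1.310e-01  2.136e+00  1.000e-03  1.162e+00 -6.600e-02] F [ 0.3 -0.3 -1.9]
```

>>> {"method": "apply_moves", "body": {"moves": [[[-0.003, 0.008, 0.012, -1.5, -0.2, 0, 1], [0, 0, 0.015, 0, 0, 0, 1], [0, 0, 0.015, 0, 0, 0, 1], [0, 0, 0.015, 0, 0, 0, 1], [0, 0, 0.015, 0, 0, 0, 1], [0, 0, 0.006, 0, 0, 0, 1], [0, 0, 0, 0, 0, 0, 1]]]}}

```text
time: 23.25
eef_pos: [0.4653, 0.0487, 0.0562]
tcp_rot: [0.721, 0.693, 0.001, 0.003]
contact_force: [-0.4, 0.1, -0.7]
opening: 0.563
```

```bash
python3 to.py .4613 .0511 .0375
```

```text
23.25 [0.4653 0.0487 0.0562] tool shift [ 0.0023 -0.0041  0.0186] yaw y -2.27 tilt [ 0.0048 -0.0025 -1.    ] op 0.563
turn [0.28 0.13 0.  ] q [-1.120e-01 -5.000e-03  2.185e+00 -2.000e-03  9.560e-01 -7.100e-02] F [-0.4  0.1 -0.7]
```

>>> {"method": "apply_moves", "body": {"moves": [[[0.002, -0.004, 0.008, 0.3, 0.1, 0, 1], [0, 0, 0.006, 0, 0, 0, 1], [0, 0, 0.004, 0, 0, 0, 1], [0, 0, 0, 0, 0, 0, 1]]]}}

```text
time: 23.65
eef_pos: [0.4628, 0.0506, 0.0383]
tcp_rot: [0.721, 0.693, 0.0, 0.001]
contact_force: [-0.2, -0.5, -1.3]
opening: 0.57
```

```bash
python3 to.py .4613 .0511 .0370
```

```text
23.65 [0.4628 0.0506 0.0383] tool shift [ 0.0004 -0.0016  0.0013] yaw y -2.28 tilt [ 2.2e-03 -9.0e-04 -1.0e+00] op 0.57
turn [0.13 0.04 0.  ] q [-1.090e-01  2.300e-02  2.197e+00 -1.000e-03  9.200e-01 -6.900e-02] F [-0.2 -0.5 -1.3]
```

>>> {"method": "apply_moves", "body": {"moves": [[[0, 0, 0.001, 0, 0, 0, 1], [0, 0, 0, 0, 0, 0, 1], [0, 0, 0, 0, 0, 0, -0.2], [0, 0, 0, 0, 0, 0, -0.3], [0, 0, 0, 0, 0, 0, -1], [0, 0, 0, 0, 0, 0, -1], [0, 0, 0, 0, 0, 0, -1], [0, 0, 0, 0, 0, 0, -1]]]}}

```text
time: 24.45
eef_pos: [0.4654, 0.0504, 0.0399]
tcp_rot: [0.721, 0.693, 0.002, 0.003]
contact_force: [0.1, -0.1, 0.1]
opening: 1.0
```

>>> {"method": "apply_moves", "body": {"moves": [[[0, 0, -0.01, 0, 0, 0, -1], [0, 0, -0.025, 0, 0, 0, -1], [0, 0, -0.03, 0, 0, 0, -1], [0, 0, -0.03, 0, 0, 0, -1], [0, 0, -0.03, 0, 0, 0, -1], [0, 0, -0.01, 0, 0, 0, -1], [0, 0, 0, 0, 0, 0, -1]]]}}

```text
time: 25.15
eef_pos: [0.4635, 0.0507, 0.1823]
tcp_rot: [0.721, 0.693, 0.002, 0.003]
contact_force: [-0.5, -0.3, 0.9]
opening: 1.0
```

```bash
python3 to.py .6428 -.136 .16
```

```text
25.15 [0.4635 0.0507 0.1823] tool shift [-0.1794  0.1864  0.0238] yaw y -2.27 tilt [ 0.0072 -0.0015 -1.    ] op 1.0
turn [ 0.41  0.07 -0.  ] q [-1.090e-01 -1.800e-01  2.093e+00 -1.000e-03  1.222e+00 -6.900e-02] F [-0.5 -0.3  0.9]
```

>>> {"method": "apply_moves", "body": {"moves": [[[-0.01, 0.01, 0, 0.4, 0, 0, -1], [-0.02, 0.021, 0, 0, 0, 0, -1], [-0.02, 0.021, 0, 0, 0, 0, -1], [-0.02, 0.021, 0, 0, 0, 0, -1], [-0.02, 0.021, 0, 0, 0, 0, -1], [-0.02, 0.021, 0, 0, 0, 0, -1], [-0.02, 0.021, 0, 0, 0, 0, -1], [-0.02, 0.021, 0, 0, 0, 0, -1], [-0.02, 0.02, 0, 0, 0, 0, -1], [-0.01, 0.01, 0, 0, 0, 0, -1], [0, 0, 0, 0, 0, 0, -1]]]}}

```text
time: 26.25
eef_pos: [0.6433, -0.1503, 0.1516]
tcp_rot: [0.721, 0.692, -0.01, -0.016]
contact_force: [-0.6, -0.4, 0.2]
opening: 1.005
```

```bash
python3 to.py .6428 -.136 .11
```

```text
26.25 [ 0.6433 -0.1503  0.1516] tool shift [0.014  0.0004 0.0417] yaw y -2.34 tilt [-0.0367  0.0083 -0.9993] op 1.005
turn [-2.12 -0.39  0.  ] q [-0.38   0.316  1.627 -0.006  1.236 -0.337] F [-0.6 -0.4  0.2]
```

>>> {"method": "apply_moves", "body": {"moves": [[[0.014, 0, 0.01, -2.1, -0.4, 0, -1], [0, 0, 0.015, 0, 0, 0, -1], [0, 0, 0.015, 0, 0, 0, -1], [0, 0, 0, 0, 0, 0, -1]]]}}

```text
time: 26.65
eef_pos: [0.6397, -0.1365, 0.102]
tcp_rot: [0.722, 0.692, -0.003, -0.005]
contact_force: [0.2, -0.1, -0.8]
opening: 0.999
```

```bash
python3 to.py .6428 -.136 .020
```

```text
26.65 [ 0.6397 -0.1365  0.102 ] tool shift [0.0004 0.0039 0.082 ] yaw y -2.41 tilt [-0.0111  0.0033 -0.9999] op 0.999
turn [-0.64 -0.16 -0.  ] q [-3.650e-01  3.370e-01  1.696e+00 -1.000e-03  1.120e+00 -3.220e-01] F [ 0.2 -0.1 -0.8]
```

>>> {"method": "apply_moves", "body": {"moves": [[[0, 0.003, 0.013, -0.6, -0.1, 0, -1], [0, 0, 0.015, 0, 0, 0, -1], [0, 0, 0.014, 0, 0, 0, -1], [0, 0, 0.012, 0, 0, 0, -1], [0, 0, 0.01, 0, 0, 0, -1], [0, 0, 0, 0, 0, 0, -1]]]}}

```text
time: 27.25
eef_pos: [0.6419, -0.1369, 0.0326]
tcp_rot: [0.722, 0.692, -0.001, -0.002]
contact_force: [-0.1, -0.1, 0.4]
opening: 0.993
```

```bash
python3 to.py .6428 -.136 .020
```

```text
27.25 [ 0.6419 -0.1369  0.0326] tool shift [0.0009 0.0009 0.0126] yaw y -2.38 tilt [-0.0036  0.0015 -1.    ] op 0.993
turn [-0.21 -0.07  0.  ] q [-0.365  0.421  1.727  0.     0.998 -0.323] F [-0.1 -0.1  0.4]
```

>>> {"method": "apply_moves", "body": {"moves": [[[0.001, 0.001, 0.008, -0.2, 0, 0, -1], [0, 0, 0.004, 0, 0, 0, -1], [0, 0, 0, 0, 0, 0, -1], [0, 0, 0, 0, 0, 0, 0], [0, 0, 0, 0, 0, 0, 0], [0, 0, 0, 0, 0, 0, 1], [0, 0, 0, 0, 0, 0, 1], [0, 0, 0, 0, 0, 0, 1], [0, 0, 0, 0, 0, 0, 1], [0, 0, 0, 0, 0, 0, 1]]], "force": 50}}

```text
time: 28.25
eef_pos: [0.6445, -0.1364, 0.022]
tcp_rot: [0.722, 0.692, 0.001, 0.001]
contact_force: [-0.1, 1.0, 0.4]
opening: 0.561
```

>>> {"method": "apply_moves", "body": {"moves": [[[0, 0, -0.01, 0, 0, 0, 1], [0, 0, -0.015, 0, 0, 0, 1], [0, 0, -0.02, 0, 0, 0, 1], [0, 0, -0.02, 0, 0, 0, 1], [0, 0, -0.02, 0, 0, 0, 1], [0, 0, -0.02, 0, 0, 0, 1], [0, 0, -0.02, 0, 0, 0, 1], [0, 0, -0.02, 0, 0, 0, 1], [0, 0, -0.01, 0, 0, 0, 1], [0, 0, 0, 0, 0, 0, 1]]]}}

```text
time: 29.25
eef_pos: [0.6443, -0.1364, 0.1932]
tcp_rot: [0.722, 0.692, 0.003, 0.004]
contact_force: [-0.5, 0.3, -0.8]
opening: 0.561
```

```bash
python3 to.py .4646 .131 .16
```

```text
29.25 [ 0.6443 -0.1364  0.1932] tool shift [ 0.2598 -0.1909  0.031 ] yaw y -2.36 tilt [ 0.0093 -0.0022 -1.    ] op 0.561
turn [0.54 0.1  0.  ] q [-3.630e-01  2.490e-01  1.632e+00  1.000e-03  1.252e+00 -3.220e-01] F [-0.5  0.3 -0.8]
```

>>> {"method": "apply_moves", "body": {"moves": [[[0.012, -0.01, 0, 0.5, 0, 0, 1], [0.024, -0.017, 0, 0, 0, 0, 1], [0.024, -0.017, 0, 0, 0, 0, 1], [0.024, -0.017, 0, 0, 0, 0, 1], [0.024, -0.017, 0, 0, 0, 0, 1], [0.024, -0.017, 0, 0, 0, 0, 1], [0.024, -0.017, 0, 0, 0, 0, 1], [0.024, -0.017, 0, 0, 0, 0, 1], [0.024, -0.017, 0, 0, 0, 0, 1], [0.024, -0.017, 0, 0, 0, 0, 1], [0.024, -0.017, 0, 0, 0, 0, 1], [0, 0, 0, 0, 0, 0, 1]]]}}

```text
time: 30.45
eef_pos: [0.4492, 0.1398, 0.1773]
tcp_rot: [0.721, 0.692, -0.011, -0.014]
contact_force: [1.4, 0.2, -1.3]
opening: 0.561
```

```bash
python3 to.py .4646 .131 .12
```

```text
30.45 [0.4492 0.1398 0.1773] tool shift [-0.0084  0.0179  0.0567] yaw y -2.36 tilt [-0.0365  0.005  -0.9993] op 0.561
turn [-2.1 -0.2  0. ] q [ 0.081 -0.136  2.064  0.008  1.249  0.119] F [ 1.4  0.2 -1.3]
```

>>> {"method": "apply_moves", "body": {"moves": [[[-0.007, 0.016, 0.01, -2.1, -0.2, 0, 1], [0, 0, 0.015, 0, 0, 0, 1], [0, 0, 0.015, 0, 0, 0, 1], [0, 0, 0.012, 0, 0, 0, 1], [0, 0, 0, 0, 0, 0, 1]]]}}

```text
time: 30.95
eef_pos: [0.4593, 0.1328, 0.1184]
tcp_rot: [0.72, 0.694, -0.003, -0.002]
contact_force: [-0.5, -0.6, -1.2]
opening: 0.56
```

```bash
python3 to.py .4646 .133 .020
```

```text
30.95 [0.4593 0.1328 0.1184] tool shift [0.0006 0.006  0.0983] yaw y -2.14 tilt [-0.0071 -0.0019 -1.    ] op 0.56
turn [-0.4   0.12  0.  ] q [ 7.000e-02 -6.700e-02  2.115e+00 -2.000e-03  1.100e+00  1.080e-01] F [-0.5 -0.6 -1.2]
```

>>> {"method": "apply_moves", "body": {"moves": [[[0, 0.005, 0.013, -0.4, 0.1, 0, 1], [0, 0, 0.015, 0, 0, 0, 1], [0, 0, 0.015, 0, 0, 0, 1], [0, 0, 0.015, 0, 0, 0, 1], [0, 0, 0.012, 0, 0, 0, 1], [0, 0, 0, 0, 0, 0, 1]]]}}

```text
time: 31.55
eef_pos: [0.4654, 0.1319, 0.0474]
tcp_rot: [0.72, 0.693, 0.0, 0.001]
contact_force: [-0.1, 0.9, -1.5]
opening: 0.56
```

```bash
python3 to.py .4646 .133 .0205
```

```text
31.55 [0.4654 0.1319 0.0474] tool shift [ 0.0011 -0.0009  0.0269] yaw y -2.19 tilt [ 1.6e-03 -7.0e-04 -1.0e+00] op 0.56
turn [ 0.09  0.04 -0.  ] q [ 6.60e-02  4.80e-02  2.15e+00 -1.00e-03  9.42e-01  1.05e-01] F [-0.1  0.9 -1.5]
```

>>> {"method": "apply_moves", "body": {"moves": [[[0.001, -0.001, 0.012, 0, 0, 0, 1], [0, 0, 0.008, 0, 0, 0, 1], [0, 0, 0.004, 0, 0, 0, 1], [0, 0, 0.002, 0, 0, 0, 1], [0, 0, 0, 0, 0, 0, 1]]]}}

```text
time: 32.05
eef_pos: [0.4661, 0.1331, 0.0211]
tcp_rot: [0.72, 0.693, 0.001, 0.002]
contact_force: [-1.4, -0.5, -1.8]
opening: 0.561
```

```bash
python3 to.py .4646 .133 .0205
```

```text
32.05 [0.4661 0.1331 0.0211] tool shift [-0.0001 -0.0015  0.0006] yaw y -2.19 tilt [ 4.7e-03 -6.0e-04 -1.0e+00] op 0.561
turn [ 0.27  0.02 -0.  ] q [ 6.900e-02  9.500e-02  2.159e+00 -1.000e-03  8.820e-01  1.080e-01] F [-1.4 -0.5 -1.8]
```

>>> {"method": "apply_moves", "body": {"moves": [[[0, 0, 0.001, 0, 0, 0, 1], [0, 0, 0, 0, 0, 0, 1], [0, 0, 0, 0, 0, 0, -0.2], [0, 0, 0, 0, 0, 0, -0.3], [0, 0, 0, 0, 0, 0, -1], [0, 0, 0, 0, 0, 0, -1], [0, 0, 0, 0, 0, 0, -1], [0, 0, 0, 0, 0, 0, -1]]]}}

```text
time: 32.85
eef_pos: [0.4691, 0.1333, 0.023]
tcp_rot: [0.72, 0.694, 0.004, 0.004]
contact_force: [0.5, 0.2, -0.2]
opening: 1.002
```

>>> {"method": "apply_moves", "body": {"moves": [[[0, 0, -0.01, 0, 0, 0, -1], [0, 0, -0.025, 0, 0, 0, -1], [0, 0, -0.03, 0, 0, 0, -1], [0, 0, -0.03, 0, 0, 0, -1], [0, 0, -0.03, 0, 0, 0, -1], [0, 0, -0.03, 0, 0, 0, -1], [0, 0, -0.03, 0, 0, 0, -1], [0.03, 0.01, 0, 0, 0, 0, -1], [0.03, 0.01, 0, 0, 0, 0, -1], [0.03, 0.01, 0, 0, 0, 0, -1], [0, 0, 0, 0, 0, 0, -1]]]}}

```text
time: 33.95
eef_pos: [0.5016, 0.2245, 0.2255]
tcp_rot: [0.721, 0.692, 0.008, 0.006]
contact_force: [0.0, 0.2, 1.4]
opening: 0.998
```

```bash
python3 to.py .4646 .133 .2
python3 - <<'E'
from h import *
a,c=shot('scene');b,_=shot('side');w,cw=shot('wrist')
for x,y,r,z in((.4557,-.1088,.0065,.110),(.459,-.0298,.02,.078),(.4625,.0506,.0225,.103),(.466,.133,.0225,.074)):
    P=[proj(c,(x+r*np.cos(t),y+r*np.sin(t),z)) for t in np.linspace(0,6.28,60)]
    cv2.polylines(a,[np.array(P).round().astype(np.int32)],True,(255,0,255),1)
cv2.imwrite('pics/f.png',np.vstack([cv2.resize(w,(0,0),fx=.6,fy=.6) if 0 else np.hstack([cv2.resize(a[170:310,170:360],(500,368),interpolation=cv2.INTER_CUBIC),cv2.resize(b[190:300,250:360],(300,368),interpolation=cv2.INTER_CUBIC)])]))
cv2.imwrite('pics/fw.png',w)
E
```

```text
33.95 [0.5016 0.2245 0.2255] tool shift [-0.093  -0.0337  0.0246] yaw y -2.36 tilt [ 0.0195  0.0018 -0.9998] op 0.998
turn [ 1.11 -0.15  0.  ] q [ 0.238 -0.024  1.869 -0.003  1.277  0.28 ] F [0.  0.2 1.4]
```

View pics/f.png

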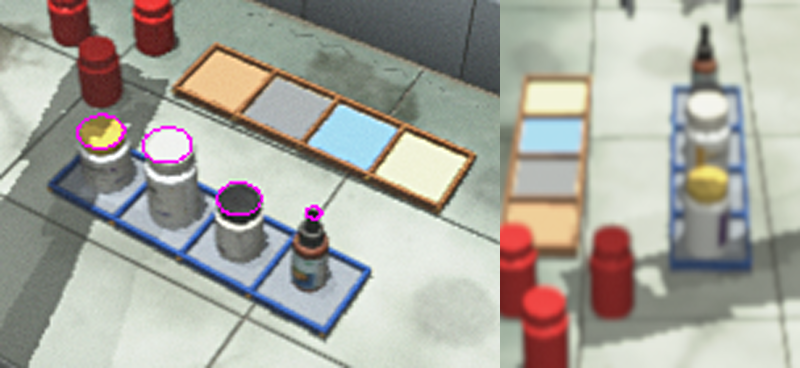

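From left to right the blue rack holds yellow (100,150), white (170,175), black (238,220) and brown (311,255). All four are upright, and the cap tops sit at the heights expected for standing on the floor. The wood rack shows only its four liners, and the red jars haven't moved.

```bash
python3 -c "
from plant import ctrl
print(ctrl.sign_off())"
```

```text
the job is handed in; nothing more can be done
None
```

I moved all four from the wooden rack to the blue rack in reverse order and handed the job in about 34 s into the run. From left to right as the robot sees them, the blue rack now holds yellow, white, black and brown.

**Last checks:** The final scene and side pictures show each one upright in its own well. The outlines I drew at the expected cap heights landed on all four tops, to within a pixel or two. The wooden rack holds only its liners, the three red jars are untouched and the gripper was clear. I never moved the arm near the mug or the measuring cylinder, but I did not check them in the final pictures.

**Disagreements:** On fast moves the arm lagged by up to about 2 cm and tilted up to about 2°, so I corrected it before each grasp and placing. The brown bottle was gripped at its collar rather than its body, and it stayed upright throughout.

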